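Bolt the larger kitchen box

ROBOT

A 7-joint arm with a two-finger parallel gripper is mounted at the origin on a cart in front of the work surface, level with it; the furniture and walls round the work are solid. World frame = base frame: x ahead of the robot, y to its left, z up, the work surface at z = 0. Lengths are in m, angles in rad, forces in N, time in s.
With the tool pointing down it reaches from about 0.35 to 0.775 m from the base axis. Payload 3.1 kg.
Tool frame: the origin (TCP) lies at the very end of the fingers, on their centre line; the grasp point (between the pads) lies 19 mm behind it; z points along the fingers, y is the direction in which the jaws open and shut (so a half turn about z gives the same grasp; the last joint's range is limited). The gripper opens to 85 mm and grips with 20 to 120 N. Pads are 22 mm wide; open, the fingers measure 114 mm over their backs; the gripper's body (76 mm by 85 mm) begins 54 mm behind the grasp point. The pads swing forward as they close: fully open they stand 13 mm farther back than shut.
Start: joints at [-1.379, 0.311, 0.014, 1.512, -0.004, 1.319, -0.027], TCP at [0.127, 0.535, 0.231] pointing down, gripper open.
Joint ranges: [-2.7, 2.7], [-0.3, 1.91], [-1.27, 1.3], [0.12, 2.57], [-1.44, 4.58], [0.2, 2.03], [-3.05, 3.05]. Speed limits (rad/s): [2.79, 2.79, 3.14, 3.14, 3.14, 3.14, 3.14].

INTERFACE

Orientations are given as a unit quaternion [w, x, y, z].
In Python, from workcell import manip gives the robot as it stands.
- The arm moves only by the tool jog_arm, never from a script. Its argument "targets" is one flat list of numbers, 7 for each row, row after row: the turn, a rotation vector about the tool's x, y, z in degrees, then the shift along the tool's x, y, z in cm, then the opening, from 0 (shut) to 1 (fully open). A call has 1 to 12 rows; each row is the pose to reach, as a shift and turn from the pose measured when the call began, along the tool's axes at that moment; what a row does not reach only later rows make up. A row lasts 1/12 s, in which the tool goes at most 41.7 mm and 7.16 degrees, less where a joint would pass 70% of its speed; a pose out of reach is approached as far as the arm can. A call with a gripper value outside its range is refused whole. The fingers move at their own pace and stop on an object; "grip_force" is the grip in N (left out, the last holds). Time passes only in rows, so rows that repeat a pose let the fingers close. It gives the time, the measured TCP pose, the force and the opening at its end, in the units of the state.
- manip.sense(): the state, without advancing time (a new reading comes with each control period).
- manip.grab_frame(name): name is "side" or "top"; returns (picture, depth): 400x640x3 uint8, red, green, blue; 400x640 float32, m along the optical axis (not along the pixel's ray), 0 where there is no reading.
- manip.camera_params(name): a dict with "fx", "fy", "cx", "cy" (pixels), "D" ([k1, k2, p1, p2, k3] as OpenCV has them; the pictures are not rectified), "T" (4x4, takes a point from camera to world coordinates). Camera axes: x right, y down, z forward; pixel columns grow to the right and rows downward; lengths in m; the calibration is good to about 2 mm. A picture is of the moment at which its call begins. camera_params takes no time and is no camera call.
- manip.job_done(): hands the job in, once; it reports no verdict.
The state is a dict: "clock": time; "joint_positions": joint angles; "joint_velocities": joint speeds; "joint_efforts": joint torques, N m; "ee_pos": TCP position; "eef_rot": TCP orientation; "ft_force": force on the tool from outside, world axes, zero at the start; "wrist_torque": the same for the moment, N m; "finger_gap": opening from 0.0 (shut) to 1.0 (fully open).
Only numpy, scipy, OpenCV 4.12 (cv2) and the standard library are available. Lean on these libraries where they do the work, as an engineer would, in place of code of your own. Each camera call takes 0.05 s, during which the arm holds its last target. There are 200 camera calls.

TASK

Two closed wooden boxes with a barrel bolt on the lid stand on the worktop. Lock the larger one: slide its bolt all the way home through the keeper on the box's front rim, and let go. Leave the smaller box's bolt drawn back as it is.

Things in the scene. Friction and masses are not known exactly. Their poses are not given: they have to be found in the camera images.
- large_box_knob (a point): Centre of the upright steel knob (18 mm across, 32 mm tall) on the larger box's bolt. It lies 48 mm above the lid, 14 mm below the knob's top, 18 mm above its lower edge; guides and keeper stand 23 mm above the lid. Axes of the box: -x along the track from drawn to the keeper and front rim (robot's side), y along the width, z up. A teaspoon lies on the lid, to the left.
- large_box_bolt (a joint): How far the larger box's bolt has been slid, in m: 0 fully drawn back, 0.05 fully home through the keeper at its stop; it starts between 0 and 0.012. It slides in a straight line with about 2 N of friction and stays where it is left (no spring).
- large_box_keeper (a point): Middle of the 20 mm long steel keeper staple on the front rim of the larger wooden box (220 mm front to back, 280 wide, 95 high, fixed, turned up to 25 degrees, left or right of the smaller one); on the bolt's axis, 12 mm above the rim; same axes. Along the track the knob stands 111 mm behind this point when fully drawn, 61 mm when fully home.
- small_box_knob (a point): Centre of the knob on the bolt of the smaller wooden box (165 mm front to back, 170 mm wide, 80 mm high, also fixed), which is to be left alone: a like knob, 14 mm across and 24 mm tall, this point 36 mm above its lid. Same axes as on the larger box.

How it is judged:
At the end, for the whole second after the job is handed in: The larger box's bolt is home through its keeper, within 10 mm of its stop (joint above 0.04), and the smaller box's knob is within 12 mm of where it started (value of joint large_box_bolt above 0.04 m and distance of small_box_knob from where it was at the start of the episode below 0.012 m); the robot touches nothing.
It fails at once if the smaller box's bolt is slid by more than 12 mm (distance of small_box_knob from where it was at the start of the episode above 0.012 m).
It also fails if it takes over 29 s, if anything falls off the work surface, if the arm or the gripper's body presses on something with over 40 N, if the wrist force passes 120 N, or if a joint passes its speed limit or range.

## Working session

There is one attempt and no reset: what is moved stays moved. The work goes in short steps, Python scripts to look and compute and a tool call to move; the robot and the scene stay as the last step left them, time stands still between calls to the robot, and variables do not carry over. Pictures are saved under pics/ and viewed, about 8 in all and at most 12, crops included, and the job is handed in when it is done.

Besides the shell and the picture viewer there is one more tool, called after "Request:" as a command line: name --argument value ..., lists and objects as JSON in quotes. jog_arm: Moves the arm, as the interface text tells. Its arguments: {"type":"object","properties":{"targets":{"type":"array"},"grip_force":{"type":"number"}},"required":["targets"]}

```bash
mkdir -p pics; cat > h.py <<'E'
import numpy as np,cv2
from workcell import manip
def cloud(d,p):
    K=np.array([[p['fx'],0,p['cx']],[0,p['fy'],p['cy']],[0,0,1.]])
    v,u=np.mgrid[:d.shape[0],:d.shape[1]]
    n=cv2.undistortPoints(np.stack([u,v],-1).reshape(-1,1,2).astype(float),K,np.array(p['D'],float)).reshape(*d.shape,2)
    P=np.dstack([n*d[...,None],d]); T=np.array(p['T'])
    W=P@T[:3,:3].T+T[:3,3]; W[d==0]=np.nan
    return W
def shot(name,tag):
    im,d=manip.grab_frame(name); p=manip.camera_params(name)
    cv2.imwrite(f'pics/{tag}.png',im[...,::-1]); W=cloud(d,p); np.save(f'{tag}.npy',W); return im,W,p
E
python3 - <<'E'
from h import *
for n in('top','side'):
    im,W,p=shot(n,n+'0'); print(n,np.array(p['T']).round(3).tolist(),p['fx'])
print(manip.sense())
E
```

```text
top [[-0.029, -0.986, 0.162, 0.384], [-0.999, 0.025, -0.028, -0.011], [0.023, -0.163, -0.986, 1.054], [0.0, 0.0, 0.0, 1.0]] 460.63874596025755
side [[0.999, 0.029, -0.028, 0.549], [0.04, -0.621, 0.783, -0.683], [0.005, -0.784, -0.621, 0.713], [0.0, 0.0, 0.0, 1.0]] 376.99883158257205
{'clock': 0.1, 'joint_positions': array([-1.37868646,  0.31164478,  0.01399195,  1.51290747, -0.00440593,
        1.31920616, -0.02719898]), 'joint_velocities': array([ 2.11435426e-03,  3.39958444e-04,  5.15931365e-04, -2.54047320e-03,
       -1.53342666e-04,  7.83120599e-04,  4.99321007e-06]), 'joint_efforts': array([ 5.53880091e-04, -3.80855834e+01,  1.46745541e-01, -2.31241983e+01,
        1.23869441e-02,  8.13875551e-03, -1.09578889e-05]), 'ee_pos': array([0.12725822, 0.534396  , 0.23032586]), 'eef_rot': array([-8.29938551e-05,  1.16600526e-01,  9.93178321e-01, -1.06423873e-03]), 'ft_force': array([1.27187399, 1.18254655, 0.47242106]), 'wrist_torque': array([ 0.00704767, -0.00340124, -0.00194892]), 'finger_gap': 0.9979060375037475}
```

View pics/top0.png

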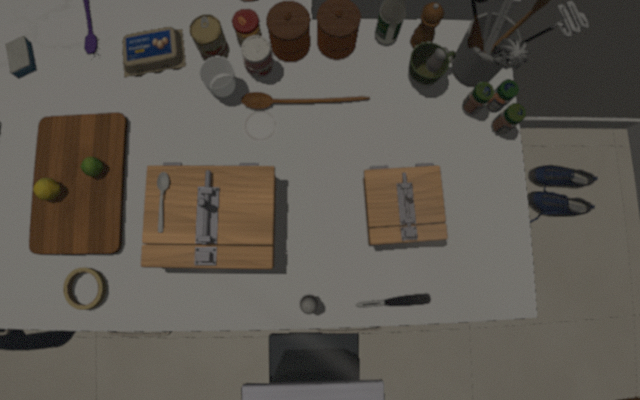

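View pics/side0.png

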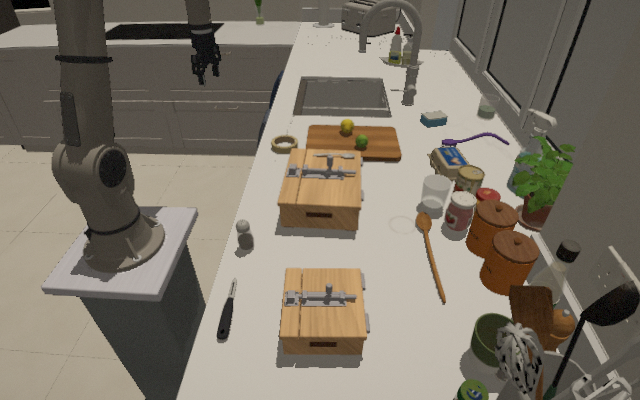

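The top view shows the larger box on the left (columns 143–275, rows 165–268), with its bolt along column ~207 and keeper near (206,255). The smaller box is on the right, bolt at ~(406,205). In the side view the large box's knob is near (330,160), and the arm is clear of both boxes. Next I measure from depth.

```bash
python3 - <<'E'
from h import *
for t,(c0,c1,r0,r1) in (('top0',(140,280,155,275)),('side0',(270,370,140,235))):
    W=np.load(t+'.npy')[r0:r1,c0:c1]; z=W[...,2]
    im=cv2.imread(f'pics/{t}.png')[r0:r1,c0:c1]
    lid=(abs(z-.095)<.008)
    r=cv2.minAreaRect(W[lid][:,:2].astype(np.float32)); print(t,'lid z',np.median(z[lid]),'rect',r)
    k=(z>.130)&(z<.19); print('knob n',k.sum(),W[k].mean(0) if k.any() else 0,W[k].min(0),W[k].max(0), np.argwhere(k).mean(0)+[r0,c0])
    for zz in (.13,.15):
        q=(z>zz)&(z<.19); print(zz,q.sum(),np.median(W[q],0))
    b=(z>.106)&(z<.126); q=W[b][:,:2]; print('bolt n',b.sum(),cv2.minAreaRect(q.astype(np.float32)), cv2.fitLine(q.astype(np.float32),cv2.DIST_HUBER,0,.01,.01).ravel())
    # along gray mask
    hsv=cv2.cvtColor(im,cv2.COLOR_BGR2HSV); g=(hsv[...,1]<60)&(z>.09)&(z<.2); print('steel',g.sum())
im=cv2.imread('pics/top0.png')[155:275,140:280]; im2=cv2.imread('pics/side0.png')[140:235,265:375]
a=cv2.resize(im,None,fx=3,fy=3,interpolation=2);b=cv2.resize(im2,None,fx=3,fy=3,interpolation=2)
o=np.zeros((360,760,3),np.uint8);o[:,:420]=a;o[:285,425:755]=b;cv2.imwrite('pics/c.png',o)
E
```

```text
top0 lid z 0.09394660359100926 rect ((0.5243926048278809, 0.21135593950748444), (0.2806701064109802, 0.22818759083747864), 87.66639709472656)
knob n 89 [0.53896315 0.2090448  0.15116755] [0.53167229 0.20177948 0.13009494] [0.54833818 0.21901346 0.15908317] [202.84269663 202.06741573]
0.13 89 [0.53852409 0.20851308 0.15418955]
0.15 66 [0.53995833 0.2102483  0.15510267]
bolt n 626 ((0.5231480002403259, 0.25477591156959534), (0.11345966905355453, 0.1897767335176468), 88.0737075805664) [ 0.99945766 -0.03292964  0.52700204  0.21060689]
steel 2182
side0 lid z 0.09646333429887838 rect ((0.5254466533660889, 0.2135884165763855), (0.2874142527580261, 0.2253587692975998), 88.1807632446289)
knob n 71 [0.54306574 0.20719955 0.14632667] [0.53465318 0.20020436 0.13005818] [0.55193669 0.2202269  0.15908531] [159.92957746 329.91549296]
0.13 71 [0.543186   0.20655508 0.14651536]
0.15 30 [0.54295415 0.20802435 0.15549744]
bolt n 327 ((0.5242307186126709, 0.25385594367980957), (0.11599250137805939, 0.19043776392936707), 87.91659545898438) [ 0.99991786 -0.01281497  0.5100362   0.20823811]
steel 816
```

View pics/c.png

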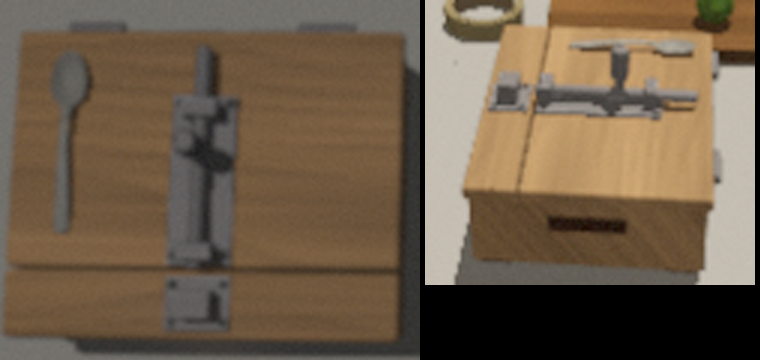

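The bolt is almost fully drawn: the knob is at about (0.541, 0.209, 0.143) and its top at 0.157, as expected. The lid height is 0.095 and the track yaw about −2°. I'll move above the knob with the jaws across the track.

Request:
jog_arm --targets '[0,0,-3,-4,-1.8,0,0.8,0,0,-6,-8,-3.7,0,0.7,0,0,-9,-12,-5.5,0,0.6,0,0,-11,-16,-7.4,0,0.6,0,0,-11,-20,-9.2,0,0.6,0,0,-11,-24,-11,0,0.6,0,0,-11,-28,-12.9,0,0.6,0,0,-11,-32,-14.7,0,0.6,0,0,-11,-36,-16.6,0,0.6,0,0,-11,-40,-18.4,0,0.6,0,0,-11,-44,-20.3,0,0.6,0,0,-11,-47.8,-22,0,0.6]'

```text
clock: 1.1
ee_pos: [0.5213, 0.2244, 0.2304]
eef_rot: [-0.001, 0.021, 1.0, -0.001]
ft_force: [1.2, 0.7, -0.3]
finger_gap: 0.602
```

Request:
jog_arm --targets '[0,0,0,-2.0,-1.5,0,0.6,0,0,0,-2.0,-1.5,0,0.6,0,0,0,-2.0,-1.5,0,0.6]'

```text
clock: 1.35
ee_pos: [0.5415, 0.2061, 0.2295]
eef_rot: [-0.001, 0.023, 1.0, -0.002]
ft_force: [-0.5, 0.4, -0.0]
finger_gap: 0.597
```

```bash
python3 - <<'E'
from h import *
im,W,p=shot('side','s1'); s=manip.sense(); print(s['ee_pos'],s['eef_rot'],s['finger_gap'])
b=W[140:235,270:370]; z=b[...,2]; k=(z>.13)&(z<.165)&(b[...,0]>.5)&(b[...,0]<.58);print(k.sum(),b[k].mean(0))
cv2.imwrite('pics/s1c.png',cv2.resize(im[60:240,240:420,::-1],None,fx=3,fy=3,interpolation=2))
E
```

```text
[0.54014887 0.20854634 0.22963131] [-0.00162569  0.02123305  0.99977262 -0.00110263] 0.5980967555459406
71 [0.54298318 0.20698844 0.14673161]
```

View pics/s1c.png

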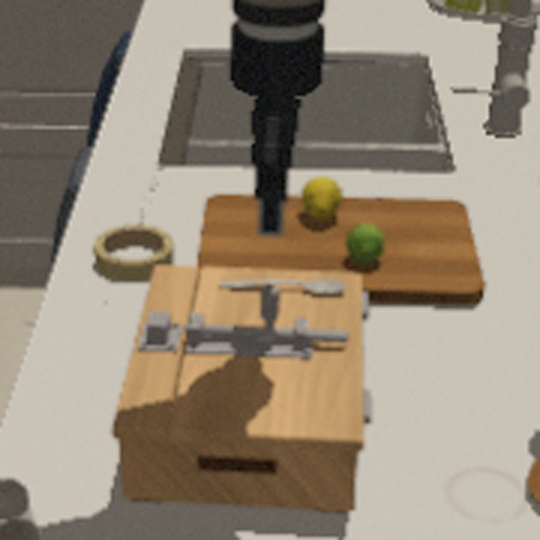

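The fingertip (crop 270,232) stands directly above the knob (crop 270,300), and the jaws lie across the track. I'll go down and close on the knob.

Request:
jog_arm --targets '[0,0,0,-0.1,0,3,0.6,0,0,0,-0.1,0,6,0.6,0,0,0,-0.1,0,8.5,0.6,0,0,0,-0.1,0,9.9,0.6,0,0,0,-0.1,0,9.9,0.6,0,0,0,-0.1,0,9.9,0.3,0,0,0,-0.1,0,9.9,0,0,0,0,-0.1,0,9.9,0,0,0,0,-0.1,0,9.9,0,0,0,0,-0.1,0,9.9,0]' --grip_force 30

```text
clock: 2.23
ee_pos: [0.5416, 0.2114, 0.1326]
eef_rot: [-0.0, 0.02, 1.0, 0.001]
ft_force: [-0.5, 5.3, 3.2]
finger_gap: 0.193
```

The opening is 0.19, about 17 mm, so the knob is held. Now I slide it along tool +x, which is the track direction.

Request:
jog_arm --targets '[0,0,0,0.8,0,0,0,0,0,0,1.6,0,0,0,0,0,0,2.4,0,0,0,0,0,0,3.2,0,0,0,0,0,0,4.0,0,0,0,0,0,0,4.6,0,0,0,0,0,0,5.0,0,0,0,0,0,0,5.0,0,0,0,0,0,0,5.0,0,0,0]'

```text
clock: 2.98
ee_pos: [0.4966, 0.213, 0.1328]
eef_rot: [0.006, 0.021, 1.0, 0.002]
ft_force: [13.2, 2.7, -13.0]
finger_gap: 0.197
```

It travelled 45 mm, then met 13 N of resistance, which is probably the stop. I'll open, lift and check.

Request:
jog_arm --targets '[0,0,0,-0.2,0,0,0.3,0,0,0,-0.2,0,0,0.6,0,0,0,-0.2,0,0,0.6,0,0,0,-0.2,0,0,0.6,0,0,0,-0.2,0,-3,0.6,0,0,0,-0.2,0,-6,0.6,0,0,0,-0.2,0,-9,0.6,0,0,0,-0.2,0,-12,0.6,0,0,0,-0.2,0,-15,0.6,0,0,0,-0.2,0,-15,0.6,0,0,0,-0.2,0,-15,0.6]'

```text
clock: 3.9
ee_pos: [0.4974, 0.2125, 0.2851]
eef_rot: [0.007, 0.021, 1.0, 0.003]
ft_force: [1.2, -0.6, -1.2]
finger_gap: 0.602
```

```bash
python3 - <<'E'
from h import *
im,W,p=shot('side','s2'); s=manip.sense(); print(s['ee_pos'],s['ft_force'],s['finger_gap'])
W0=np.load('side0.npy')
for n,w in(('before',W0),('after',W)):
    b=w[140:235,270:370]; z=b[...,2]; k=(z>.13)&(z<.165)&(b[...,0]>.45)&(b[...,0]<.58);print(n,k.sum(),b[k].mean(0))
    st=(z>.108)&(z<.125)&(abs(b[...,1]-.212)<.02)&(b[...,0]<.455); print(' keeper x',b[st][:,0].min(),b[st][:,0].max(),np.median(b[st],0))
    c=w[265:355,275:375];z=c[...,2];k=(z>.112)&(z<.15);print(' small',k.sum(),c[k].mean(0))
cv2.imwrite('pics/s2c.png',cv2.resize(im[130:360,260:400,::-1],None,fx=2.5,fy=2.5,interpolation=2))
E
```

```text
[0.49639581 0.21220549 0.2830912 ] [-0.03170275 -0.60226773 -1.3429702 ] 0.6004193779411545
before 71 [0.54306574 0.20719955 0.14632667]
 keeper x 0.42728449215413566 0.44689368969794535 [0.43645989 0.2081041  0.11850664]
 small 57 [ 0.55029135 -0.21509477  0.1226176 ]
after 71 [0.49858781 0.20856917 0.14676373]
 keeper x 0.41772739400909875 0.45269914492455166 [0.436813   0.21055123 0.11730906]
 small 59 [ 0.55023269 -0.21546263  0.12261589]
```

View pics/s2c.png

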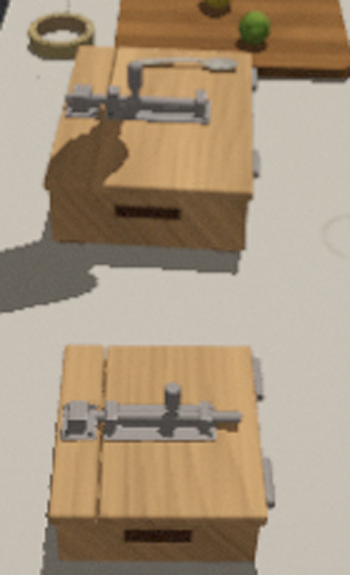

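The large box's bolt now runs through its keeper: knob at crop (135,75), bolt joining the keeper at (80,98). The small box's bolt is still drawn back. The knob stands 62 mm behind the keeper, against 61 mm when fully home.

```bash
python3 -c "
from workcell import manip
print(manip.job_done())"
```

```text
the job is handed in; nothing more can be done
None
```

The larger box is locked: I gripped its bolt's knob, slid it 45 mm towards the keeper until it met its stop at about 13 N, then let go and lifted clear.

- **Larger box:** in the last picture the knob stands about 62 mm behind the keeper, against 61 mm when fully home. That puts the joint at about 0.049 m, and the bolt is visibly through the keeper.
- **Smaller box:** its knob measured the same before and after, to within 0.5 mm.
- **At hand-in:** the gripper was open and about 125 mm above the knob, touching nothing. The job took about 4 s.

No check failed. The two cameras disagreed by about 4 mm on the knob's starting position along the track, which was well within what the grip needed.

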